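# Slide the timer home between the jars

### The job

Put the wind-up timer away: with the fingertips, push it gently along the worktop to the left, through the narrow gap between the two lidded jars, until it stands flat against the long side of the wooden tray behind them. Keep it standing on the worktop all the way - do not lift, tip or squeeze it - and leave everything else where it is. Finish with the hand clear of everything.

Things in the scene. Friction and masses are not known exactly. Their poses are not given: they have to be found in the camera images.
- dial_timer: The wind-up kitchen timer, loose: a plain pale square box 68 x 68 mm with rounded upright corners and upright sides 30 mm high, on top a dark round dial with a bar grip (overall 49 mm high, the dial does not turn). About 0.16 kg, slides with ordinary friction. Origin: centre of its underside; z up; x and y are square to its sides. It starts on the open worktop to the right of the jars, turned up to 0.5 rad.
- gap (a point): The middle of the gap between the two jars, at worktop height. Its x axis points through the gap towards the tray, its y axis points from the far jar to the near jar (roughly towards the robot), z up. The gap is 78 mm wide at its narrowest, where this point lies.
- jar_near: The lidded jar nearer the robot: round, 91 mm in diameter, 53 mm high, fixed. Origin: centre of its underside, 84.5 mm from the gap point along the gap's +y axis.
- jar_far: The like lidded jar farther from the robot: round, 91 mm in diameter, 53 mm high, fixed. Origin: centre of its underside, 84.5 mm from the gap point along the gap's -y axis.
- mending_tray: The low wooden tray on the left, 216 x 400 mm, walls 28 mm high, fixed, with a few things in it. Origin: centre of its underside. Its x axis runs across it, parallel to the gap's x axis; its -x long side faces the jars, 127 mm beyond the gap point.
- tray_side (a point): The middle of the tray's long outer side that faces the jars, at worktop height; axes as the tray's. The timer touches this side when its centre is 34 mm from the side's plane.
- sewing_tape: Bystander, loose: round tape measure 52 x 56 mm, 18 mm high, on the worktop on the robot's side of the near jar. Origin: centre of its underside.
- spool_1: Bystander, loose: wooden thread spool 33 mm across, 46 mm high, beyond the far jar. Origin: centre of its underside.
- spool_2: Bystander, loose: wooden thread spool 33 mm across, 46 mm high, on the right of the worktop. Origin: centre of its underside.
- laundry_marker: Bystander, loose: marker pen 135 mm long, 17 mm thick, lying on the right of the worktop; long axis y. Origin: under its middle.
- lint_roller: Bystander, loose: lint roller 234 mm long, 46 mm high, lying in the tray. Origin: under its middle.
- dryer_ball_0: Bystander, loose: felted wool ball 66 mm across, in the tray. Origin: at its underside as it stands at the start.
Not all that is in view belongs to the job. What is shaped like the dial_timer but turquoise is not meant.

How it is judged:
By the outcome, as a careful person would: the job done as asked, in the order asked, and still so for the second after the job is handed in, with the robot touching nothing.
It also fails if it takes over 72 s, if anything falls off the work surface, if the arm or the gripper's body presses on something with over 40 N, if the wrist force passes 120 N, or if a joint passes its speed limit or range.

### The arm

A 7-joint arm with a two-finger parallel gripper is mounted at the origin on a cart in front of the work surface, level with it; the furniture and walls round the work are solid. World frame = base frame: x ahead of the robot, y to its left, z up, the work surface at z = 0. Lengths are in m, angles in rad, forces in N, time in s.
With the tool pointing down it reaches from about 0.425 to 0.8 m from the base axis. Payload 8.3 kg.
Tool frame: the origin (TCP) lies midway between the tips of the shut fingers; the grasp point (between the pads) lies 19 mm behind it (bot.grip_point_offset is the distance from the TCP to the grasp point, in m); z points along the fingers, y is the direction in which the jaws open and shut (so a half turn about z gives the same grasp; the last joint's range is limited). The gripper opens to 85 mm and grips with 20 to 120 N. Pads are 22 mm wide; open, the fingers measure 114 mm over their backs; the gripper's body (76 mm by 85 mm) begins 54 mm behind the grasp point. The pads swing forward as they close: fully open they stand 13 mm farther back than shut.
Start: joints at [1.169, 0.383, 0.016, 1.37, -0.006, 1.388, -0.046], TCP at [0.208, -0.589, 0.231] pointing down, gripper open.
Joint ranges: [-2.95, 2.95], [-0.25, 2.06], [-1.52, 1.56], [0.18, 2.33], [-1.44, 4.58], [0.02, 2.06], [-3.01, 3.01]. Speed limits (rad/s): [2.39, 2.39, 3.01, 3.01, 3.14, 3.14, 3.14].

### API

Orientations are given as a unit quaternion [x, y, z, w].
In Python, from cell import bot gives the robot as it stands.
- The arm moves only by the tool carry_out, never from a script. Its arguments are lists of equal length, an entry for each row: "rot": the turn, a rotation vector about the world's x, y, z in rad, a list of three; "slide": the shift along the world's x, y, z in mm, a list of three; "grip": the closure, from 0 (fully open) to 1 (shut). A call has exactly 10 rows; each row is the pose to reach, as a shift and turn from the pose commanded when the call began; what a row does not reach only later rows make up. A row lasts 1/10 s, in which the tool goes at most 50 mm and 8.59 degrees, less where a joint would pass 70% of its speed; a pose out of reach is approached as far as the arm can. A call with a gripper value outside its range is refused whole. The fingers move at their own pace and stop on an object; "newtons" is the grip in N (left out, the last holds). Time passes only in rows, so rows that repeat a pose let the fingers close, or fill a call up. It gives the time, the measured TCP pose, the force and the opening at its end, in the units of the state.
- bot.sense(): the state, without advancing time (a new reading comes with each control period).
- bot.grab_frame(name): name is "scene" or "top"; returns a dict with "color" (384x512x3 uint8, red, green, blue), "vertical_fov" (degrees; the focal length in pixels is half the picture's height over the tangent of half this angle, whatever the lens; pixels are square), "cx", "cy" (the principal point, pixels), "dist" ([k1, k2, p1, p2, k3] as OpenCV has them; the pictures are not rectified), "rvec" (rotation vector, rad) and "tvec" (3), from world to camera coordinates, as OpenCV has them. Camera axes: x right, y down, z forward; pixel columns grow to the right and rows downward; lengths in m; the calibration is good to about 2 mm. A picture is of the moment at which its call begins. There is no depth.
- bot.sign_off(): hands the job in, once; it reports no verdict.
Trained networks look in a picture, given as the dict that the camera call returned (one of the last four; its "shot" number tells which), for a name from the list of things; names that differ only in an ending like _2 or _b are one class to them, and where a whole thing is asked for, a point or a joint stands for the part that bears it (a point fixed in the world has none). Each returns a list of dicts, best first, with "p" (0 to 1); they miss things now and then, are a little off and sometimes report something else, mostly with a low value. They report only what shows in the picture. A call takes as long as a camera call. They do not tell look-alikes from the thing itself.
- bot.boxes_of(name, picture): "pixel" ([column, row] in pixels, amid what is visible of it).
The state is a dict: "time_s": time; "qpos": joint angles; "qvel": joint speeds; "joint_torque": joint torques, N m; "tool_pos": TCP position; "eef_rot": TCP orientation; "ft_force": force on the tool from outside, world axes, zero at the start; "wrist_torque": the same for the moment, N m; "grip_width": opening from 0.0 (shut) to 1.0 (fully open).
Only numpy, scipy, OpenCV 4.12 (cv2) and the standard library are available. Lean on these libraries where they do the work, as an engineer would, in place of code of your own. Each camera call takes 0.05 s, during which the arm holds its last target. There are 200 camera calls.

## Working session

There is one attempt and no reset: what is moved stays moved. The work goes in short steps, Python scripts to look and compute and a tool call to move; the robot and the scene stay as the last step left them, time stands still between calls to the robot, and variables do not carry over. Pictures are saved under pics/ and viewed, about 8 in all and at most 12, crops included, and the job is handed in when it is done.

Besides the shell and the picture viewer there is one more tool, called after "Call:" by a JSON object that holds its "api" and its "payload". carry_out: Moves the arm, as the interface text tells. Its arguments: {"type":"object","properties":{"rot":{"type":"array"},"slide":{"type":"array"},"grip":{"type":"array"},"newtons":{"type":"number"}},"required":["rot","slide","grip"]}

```bash
ls; mkdir -p pics
cat > h.py <<'E'
import numpy as np, cv2
from cell import bot
def K(p):
    h,w=p["color"].shape[:2]; f=h/2/np.tan(np.radians(p["vertical_fov"])/2)
    return np.array([[f,0,p["cx"]],[0,f,p["cy"]],[0,0,1.]])
def ray(p,px,z):
    u=cv2.undistortPoints(np.array([[px]],float),K(p),np.array(p["dist"],float))[0,0]
    R=cv2.Rodrigues(np.array(p["rvec"],float))[0]; t=np.array(p["tvec"],float).ravel()
    c=-R.T@t; d=R.T@np.array([u[0],u[1],1]); return c+d*(z-c[2])/d[2]
def proj(p,P):
    return cv2.projectPoints(np.array(P,float).reshape(-1,1,3),np.array(p["rvec"],float),np.array(p["tvec"],float),K(p),np.array(p["dist"],float))[0][:,0]
def save(p,n,box=None,s=1):
    im=p["color"][:,:,::-1]
    if box: im=im[box[1]:box[3],box[0]:box[2]]
    cv2.imwrite("pics/"+n,cv2.resize(im,None,fx=s,fy=s,interpolation=cv2.INTER_CUBIC))
E
python3 - <<'E'
from h import *
s=bot.sense(); print(s["time_s"],s["tool_pos"],s["eef_rot"],s["grip_width"])
ps={n:bot.grab_frame(n) for n in("top","scene")}
for n,p in ps.items():
    save(p,n+"0.png",s=1.5)
    for k,z in (("dial_timer",.03),("jar_near",.053),("mending_tray",.0),("sewing_tape",.018),("spool_1",.046),("laundry_marker",.01)):
        for d in bot.boxes_of(k,p)[:4]: print(n,k,round(d["p"],2),np.round(d["pixel"]),np.round(ray(p,d["pixel"],z),3))
E
```

```text
pics
0.0 [ 0.20757322 -0.58899345  0.23027479] [ 9.85679578e-01  1.68626232e-01 -1.93438034e-04 -9.61899460e-04] 0.9994200046174864
top dial_timer 0.69 [306. 264.] [ 0.379 -0.192  0.03 ]
top dial_timer 0.59 [263. 275.] [ 0.352 -0.074  0.03 ]
top dial_timer 0.56 [301. 216.] [ 0.511 -0.184  0.03 ]
top mending_tray 0.71 [140. 201.] [0.566 0.274 0.   ]
top sewing_tape 0.77 [222. 267.] [0.375 0.038 0.018]
top spool_1 0.69 [373. 222.] [ 0.489 -0.381  0.046]
top laundry_marker 0.66 [391. 178.] [ 0.617 -0.448  0.01 ]
scene dial_timer 0.76 [254. 244.] [ 0.505 -0.204  0.03 ]
scene jar_near 0.76 [209. 200.] [ 0.452 -0.001  0.053]
scene mending_tray 0.61 [217. 145.] [0.602 0.283 0.   ]
scene sewing_tape 0.54 [188. 212.] [0.385 0.014 0.018]
scene sewing_tape 0.33 [332. 293.] [ 0.616 -0.446  0.018]
scene spool_1 0.76 [282. 294.] [ 0.486 -0.398  0.046]
scene spool_1 0.43 [274. 174.] [0.69  0.01  0.046]
scene laundry_marker 0.84 [336. 297.] [ 0.624 -0.456  0.01 ]
scene laundry_marker 0.54 [180. 156.] [0.46  0.283 0.01 ]
```

View pics/top0.png

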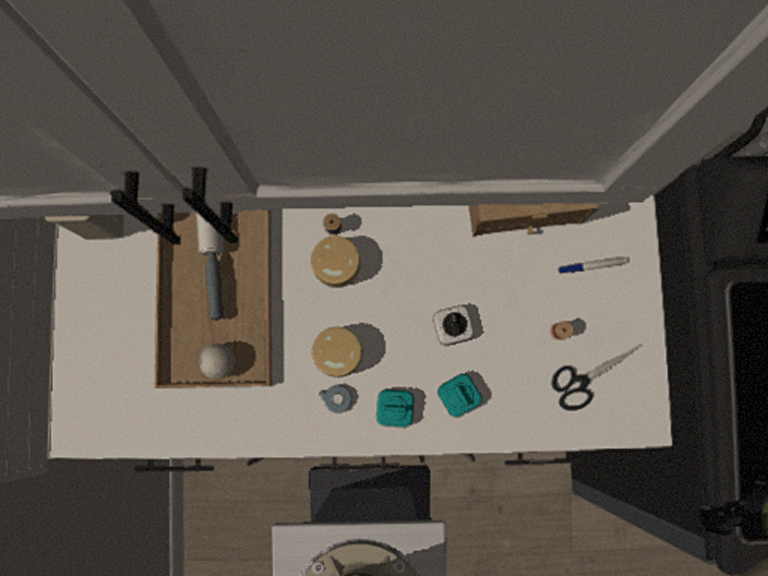

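View pics/scene0.png

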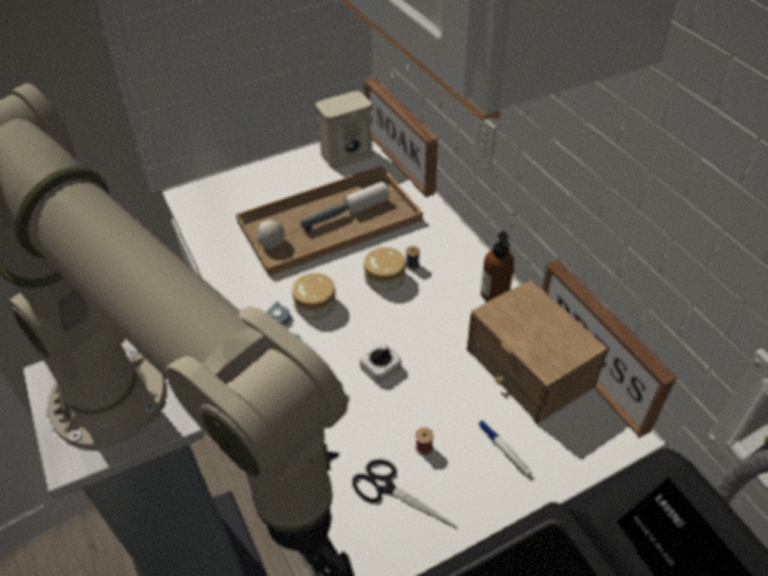

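The pale timer is at (456,324) in the 1.5x top picture. The jars are at (335,261) and (337,351), the tray's right side is at column ~270, and the turquoise look-alikes are at (396,408) and (460,395). Next I measure from colour segmentation.

Run:
```python
from h import *
p=bot.grab_frame("top"); im=p["color"]
q=bot.grab_frame("scene")
save(p,"topc.png",(160,125,340,285),4.4)
hsv=cv2.cvtColor(im,cv2.COLOR_RGB2HSV)
def comps(m,amin):
    n,l,st,c=cv2.connectedComponentsWithStats(m.astype(np.uint8)); return [(st[i],c[i],l==i) for i in range(1,n) if st[i][4]>amin]
m=(hsv[...,1]>90)&(hsv[...,0]<30)&(hsv[...,2]>110)
m[:, :195]=0; m[:,255:]=0
jc=[]
for st,c,mm in comps(m,200):
    cs=cv2.findContours(mm.astype(np.uint8),cv2.RETR_EXTERNAL,cv2.CHAIN_APPROX_NONE)[0][0]
    h=cv2.convexHull(cs)[:,0].astype(float)
    W=np.array([ray(p,x,.048)[:2] for x in h])
    (cx,cy),r=cv2.minEnclosingCircle(W.astype(np.float32)); print("jar",st,np.round([cx,cy,r],4)); jc.append((cx,cy))
a,b=np.array(sorted(jc)); print("dist",np.linalg.norm(a-b)); g=(a+b)/2; ay=(a-b)/np.linalg.norm(a-b); print("gap",g,"yaxis",ay,"xaxis",[-ay[1],ay[0]])
# dial
g8=im.mean(2); sub=np.zeros(g8.shape,bool); sub[195:235,285:322]=1
for st,c,mm in comps((g8<90)&sub,20): print("dark",st,c,ray(p,c,.045))
```

```text
jar [208 156  31  33 705] [0.6366 0.033  0.0462]
jar [208 218  33  33 739] [0.4654 0.0304 0.0444]
dist 0.1711980041127476
gap [0.55096182 0.0317338 ] yaxis [-0.99988549 -0.01513286] xaxis [np.float64(0.015132862667348385), np.float64(-0.9998854916776677)]
dark [297 203  25  27 184] [314.73913043 215.05978261] [ 0.51147824 -0.21966498  0.045     ]
dark [295 208  17  17 216] [302.98148148 215.72685185] [ 0.51042627 -0.18723154  0.045     ]
```

View pics/topc.png

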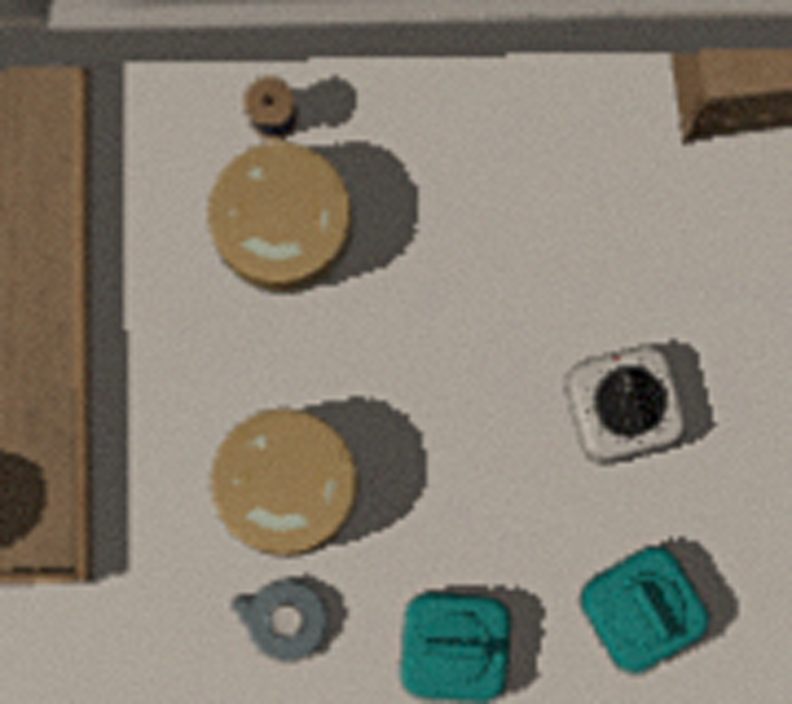

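```bash
cat >> h.py <<'E'
def timer(p,guess,r=30):
    """pose of pale timer from top picture: dial centre + bright outline at z=.03"""
    im=p["color"].astype(int); g=im.mean(2); c0=proj(p,[[*guess,.03]])[0]
    yy,xx=np.mgrid[:g.shape[0],:g.shape[1]]; near=np.hypot(xx-c0[0],yy-c0[1])<r
    bg=np.median(g[near]); sat=im.max(2)-im.min(2)
    m=(near&(g>bg+18)).astype(np.uint8); m=cv2.morphologyEx(m,cv2.MORPH_CLOSE,np.ones((3,3)))
    n,l,st,c=cv2.connectedComponentsWithStats(m); i=1+np.argmax(st[1:,4])
    ys,xs=np.nonzero(l==i); P=np.array([[x,y] for x,y in zip(xs,ys)],float)
    h=cv2.convexHull(P.astype(np.float32))[:,0]
    W=np.array([ray(p,x,.03)[:2] for x in h],np.float32)
    return cv2.minAreaRect(W), bg, st[i]
E
python3 - <<'E'
from h import *
p=bot.grab_frame("top"); im=p["color"]
print(timer(p,(.51,-.187)))
hsv=cv2.cvtColor(im,cv2.COLOR_RGB2HSV)
m=(hsv[...,0]>75)&(hsv[...,0]<100)&(hsv[...,1]>120)
n,l,st,c=cv2.connectedComponentsWithStats(m.astype(np.uint8))
for i in range(1,n):
    if st[i,4]>150:
        P=np.argwhere(l==i)[:,::-1]; W=np.array([ray(p,x,.03) for x in P.astype(float)])
        print("turq",W.min(0),W.max(0),"top at",W[W[:,0].argmax()])
for r in (145,180,200,230,250):
    row=im[r].astype(int).mean(1) if False else im[r,170:200].astype(int)
    sat=row.max(1)-row.min(1); k=170+np.nonzero(sat>35)[0].max(); print(r,k,ray(p,(k+.5,r),.028))
E
```

```text
(((0.4950402081012726, -0.16039571166038513), (0.005554984789341688, 0.0), 178.1196746826172), np.float64(156.66666666666666), array([293, 221,   1,   3,   3], dtype=int32))
turq [ 0.34343179 -0.23104676  0.03      ] [ 0.4193779  -0.15421474  0.03      ] top at [ 0.4193779  -0.20486449  0.03      ]
turq [ 0.32945808 -0.10733832  0.03      ] [ 0.39290907 -0.0433566   0.03      ] top at [ 0.39290907 -0.05551587  0.03      ]
145 178 [0.72231754 0.15822456 0.028     ]
180 178 [0.62092139 0.15789359 0.028     ]
200 178 [0.56405172 0.15783703 0.028     ]
230 179 [0.47991745 0.15512993 0.028     ]
250 179 [0.42456392 0.15532017 0.028     ]
```

```bash
cat >> h.py <<'E'
from scipy.ndimage import map_coordinates
from scipy.optimize import minimize
def outline(half,r=.010,n=12):
    s=np.linspace(-(half-r),half-r,n); o=[]
    for k in range(4):
        c,d=np.cos(k*np.pi/2),np.sin(k*np.pi/2); o+=[(c*half-d*t,d*half+c*t) for t in s]
    return np.array(o)
def timer(ps,guess,yaw0):
    """fit of the top face outline (z=.03), contrast inside/outside, in one or more pictures"""
    gs=[cv2.GaussianBlur(p["color"].astype(np.float32).mean(2),(0,0),.8) for p in ps]
    I,O=outline(.0305),outline(.0375)
    def cost(v):
        c,s=np.cos(v[2]),np.sin(v[2]); R=np.array([[c,-s],[s,c]]); tot=0
        for p,g in zip(ps,gs):
            val=[]
            for o in (I,O):
                w=np.c_[o@R.T+v[:2],np.full(len(o),.03)]; q=proj(p,w); val.append(map_coordinates(g,[q[:,1],q[:,0]],order=1))
            tot-=np.clip(val[0]-val[1],-10,40).mean()
        return tot
    best=min((cost((guess[0]+a,guess[1]+b,yaw0+t)),guess[0]+a,guess[1]+b,yaw0+t) for a in np.arange(-.012,.013,.003) for b in np.arange(-.012,.013,.003) for t in np.arange(-.3,.31,.06))
    r=minimize(cost,best[1:],method="Nelder-Mead",options=dict(initial_simplex=np.array(best[1:])+np.array([[0,0,0],[.003,0,0],[0,.003,0],[0,0,.08]])))
    return r.x,r.fun
def draw(p,v):
    c,s=np.cos(v[2]),np.sin(v[2]); w=np.array([[1,1],[1,-1],[-1,-1],[-1,1]])*.034@np.array([[c,-s],[s,c]]).T+v[:2]
    q=proj(p,np.c_[w,np.full(4,.03)]); cv2.polylines(p["color"],[np.round(q*8).astype(np.int32)],True,(255,0,0),1,cv2.LINE_AA,3)
E
python3 - <<'E'
from h import *
p=bot.grab_frame("top"); q=bot.grab_frame("scene")
for ps in ([p],[q],[p,q]): print(timer(ps,(.510,-.187),.24))
E
```

```text
(array([ 0.51614161, -0.18441876,  0.23914088]), np.float64(-16.594308853149414))
(array([ 0.51333387, -0.18055738,  0.31598907]), np.float64(-12.013249397277832))
(array([ 0.51526671, -0.18442671,  0.24931947]), np.float64(-26.207670211791992))
```

Call:
{"api": "carry_out", "payload": {"rot": [[0,0,0],[0,0,-0.01],[0,0,-0.02],[0,0,-0.03],[0,0,-0.04],[0,0,-0.05],[0,0,-0.06],[0,0,-0.07],[0,0,-0.08],[0,0,-0.089]], "slide": [[25,39,-8],[50,78,-16],[76,117,-24],[101,156,-32],[126,195,-40],[151,234,-48],[177,273,-56],[202,312,-64],[227,351,-72],[252,390,-80]], "grip": [0.65,0.65,0.65,0.65,0.65,0.65,0.65,0.65,0.65,0.65], "newtons": 20}}

```text
time_s: 1.95
tool_pos: [0.4606, -0.1979, 0.1514]
eef_rot: [0.992, 0.124, 0.0, 0.0]
ft_force: [0.8, 0.3, 1.0]
grip_width: 0.351
```

Call:
{"api": "carry_out", "payload": {"rot": [[0,0,0],[0,0,0],[0,0,0],[0,0,0],[0,0,0],[0,0,0],[0,0,0],[0,0,0],[0,0,0],[0,0,0]], "slide": [[0,0,-20],[0,0,-40],[0,0,-60],[0,0,-80],[0,0,-100],[0,0,-115],[0,0,-125],[0,0,-133],[0,0,-138],[0,0,-138]], "grip": [0.65,0.65,0.65,0.65,0.65,0.65,0.65,0.65,0.65,0.65]}}

```text
time_s: 2.95
tool_pos: [0.4596, -0.1994, 0.013]
eef_rot: [0.992, 0.125, -0.0, -0.0]
ft_force: [0.5, -0.2, -0.1]
grip_width: 0.35
```

Run:
```python
from h import *
q=bot.grab_frame("scene"); p=bot.grab_frame("top"); s=bot.sense(); print(s["tool_pos"],s["ft_force"])
a=cv2.resize(q["color"][170:310,180:320],None,fx=4,fy=4,interpolation=2); b=cv2.resize(p["color"][170:300,250:350],None,fx=4,fy=4,interpolation=2)
h=max(a.shape[0],b.shape[0]); f=lambda i:np.vstack([i,np.zeros((h-i.shape[0],i.shape[1],3),np.uint8)])
cv2.imwrite("pics/down.png",cv2.resize(np.hstack([f(a),f(b)])[:,:,::-1],None,fx=.8,fy=.8))
```

```text
[ 0.46012952 -0.19954847  0.01372971] [ 0.34546244 -0.22662986  0.43627189]
```

View pics/down.png

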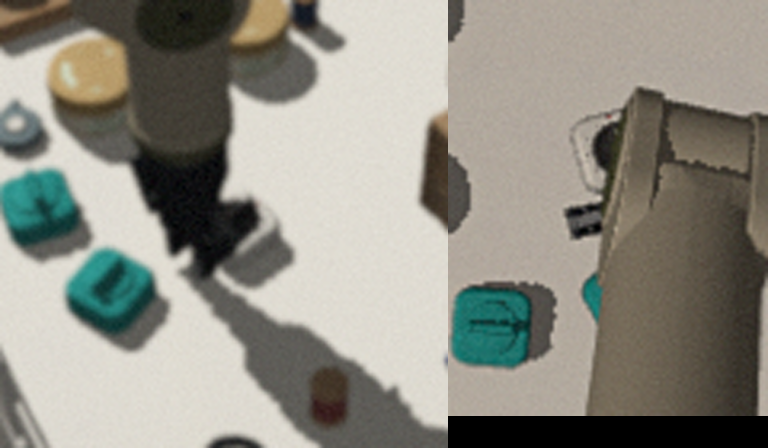

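Call:
{"api": "carry_out", "payload": {"rot": [[0,0,0],[0,0,0],[0,0,0],[0,0,-0.017],[0,0,-0.034],[0,0,-0.05],[0,0,-0.067],[0,0,-0.084],[0,0,-0.101],[0,0,-0.118]], "slide": [[4,1,0],[7,2,0],[9,3,0],[12,4,0],[15,5.3,0],[17.5,6.5,0],[20.5,7.6,0],[23.3,8.7,0],[26,9.9,0],[29,11,0]], "grip": [0.65,0.65,0.65,0.65,0.65,0.65,0.65,0.65,0.65,0.65]}}

```text
time_s: 4.05
tool_pos: [0.4889, -0.1883, 0.0133]
eef_rot: [0.998, 0.065, -0.0, -0.0]
ft_force: [-3.5, -0.3, 2.8]
grip_width: 0.352
```

Call:
{"api": "carry_out", "payload": {"rot": [[0,0,-0.017],[0,0,-0.034],[0,0,-0.05],[0,0,-0.067],[0,0,-0.084],[0,0,-0.101],[0,0,-0.117],[0,0,-0.117],[0,0,-0.117],[0,0,-0.117]], "slide": [[3,1.2,0],[6,2.4,0],[9,3.6,0],[12,4.8,0],[15,6,0],[18,7.2,0],[20,8,0],[20,8,0],[15,8,0],[-5,7,0]], "grip": [0.65,0.65,0.65,0.65,0.65,0.65,0.65,0.65,0.65,0.65]}}

```text
time_s: 5.05
tool_pos: [0.4851, -0.1808, 0.0134]
eef_rot: [1.0, 0.008, 0.001, -0.0]
ft_force: [-0.1, 0.4, 0.6]
grip_width: 0.349
```

Call:
{"api": "carry_out", "payload": {"rot": [[0,0,0],[0,0,0],[0,0,0.1],[0,0,0.24],[0,0,0.38],[0,0,0.52],[0,0,0.66],[0,0,0.8],[0,0,0.94],[0,0,1.08]], "slide": [[-2,0,35],[-2,0,75],[-2,-5,110],[8,-20,120],[20,-40,120],[32,-60,120],[45,-75,120],[57,-80,120],[69,-80,120],[69,-80,120]], "grip": [0.65,0.65,0.65,0.65,0.65,0.65,0.65,0.65,0.65,0.65]}}

```text
time_s: 6.05
tool_pos: [0.5537, -0.2612, 0.1329]
eef_rot: [0.852, 0.523, 0.0, -0.0]
ft_force: [0.6, 0.4, -0.6]
grip_width: 0.35
```

Call:
{"api": "carry_out", "payload": {"rot": [[0,0,0.14],[0,0,0.28],[0,0,0.42],[0,0,0.49],[0,0,0.49],[0,0,0.49],[0,0,0.49],[0,0,0.49],[0,0,0.49],[0,0,0.49]], "slide": [[0,0,0],[0,0,0],[0,0,0],[0,0,0],[0,0,0],[0,0,0],[0,0,0],[0,0,0],[0,0,0],[0,0,0]], "grip": [0.65,0.65,0.65,0.65,0.65,0.65,0.65,0.65,0.65,0.65]}}

```text
time_s: 7.05
tool_pos: [0.5528, -0.2614, 0.1333]
eef_rot: [0.702, 0.712, -0.0, -0.0]
ft_force: [-0.1, -0.5, -0.1]
grip_width: 0.349
```

Run:
```python
from h import *
p=bot.grab_frame("top"); q=bot.grab_frame("scene"); s=bot.sense(); print(s["time_s"],s["tool_pos"],s["eef_rot"],s["qpos"])
vs=[timer(x,(.554,-.179),.015) for x in ([p],[q],[p,q])]; print(vs)
draw(p,vs[0][0]);draw(q,vs[1][0])
a=cv2.resize(q["color"][170:310,180:320],None,fx=4,fy=4,interpolation=2); b=cv2.resize(p["color"][150:290,250:350],None,fx=4,fy=4,interpolation=2)
cv2.imwrite("pics/down2.png",cv2.resize(np.hstack([a,b])[:,:,::-1],None,fx=.8,fy=.8))
```

```text
7.15 [ 0.5528002  -0.26140416  0.13328694] [ 7.02166552e-01  7.12012734e-01  6.56420315e-06 -1.45233210e-05] [ 0.73077075  0.45838879 -0.46027009  1.52818312  0.21205678  1.20480597
  0.24943809]
[(array([ 0.55744595, -0.17772832,  0.06971788]), np.float64(-15.187047004699707)), (array([ 0.55438885, -0.17464526, -0.00919474]), np.float64(-13.379471778869629)), (array([ 0.55543456, -0.17832816,  0.01621815]), np.float64(-27.273935317993164))]
```

View pics/down2.png

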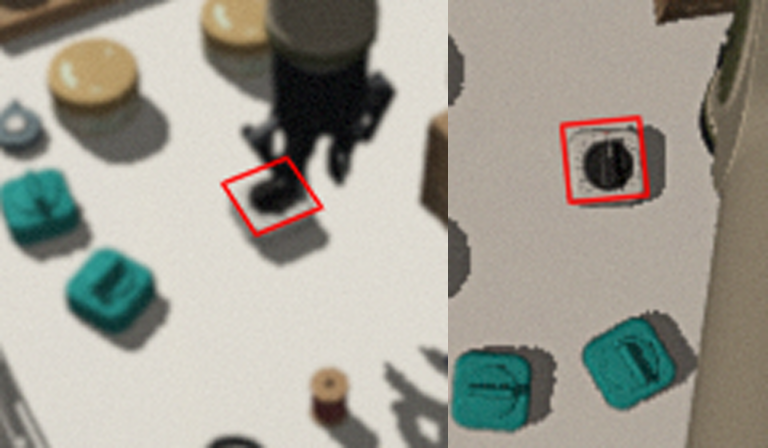

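```bash
cat >> h.py <<'E'
def dial(p,guess,thr=90,r=11):
    g=p["color"].astype(int).mean(2); c=proj(p,[[*guess,.047]])[0]
    yy,xx=np.mgrid[:g.shape[0],:g.shape[1]]; m=((np.hypot(xx-c[0],yy-c[1])<r)&(g<thr)).astype(np.uint8)
    m=cv2.morphologyEx(m,cv2.MORPH_CLOSE,np.ones((3,3)))
    n,l,st,cc=cv2.connectedComponentsWithStats(m); i=1+np.argmax(st[1:,4]); return ray(p,cc[i],.045),st[i]
E
python3 - <<'E'
from h import *
p=bot.grab_frame("top")
for t in (70,80,90): print(dial(p,(.552,-.18),t))
for s in timer([p],(.552,-.18),.0),: print(s)
E
```

```text
(array([ 0.55077298, -0.17988831,  0.045     ]), array([293, 194,  15,  16, 190], dtype=int32))
(array([ 0.55095585, -0.18002427,  0.045     ]), array([292, 194,  19,  16, 202], dtype=int32))
(array([ 0.55106915, -0.18024018,  0.045     ]), array([292, 193,  19,  17, 208], dtype=int32))
(array([ 0.55755476, -0.17775562,  0.06441966]), np.float64(-15.0352144241333))
```

Call:
{"api": "carry_out", "payload": {"rot": [[0,0,0],[0,0,0],[0,0,0],[0,0,0],[0,0,0],[0,0,0],[0,0,0],[0,0,0],[0,0,0],[0,0,0]], "slide": [[0,0,-20],[0,0,-40],[0,0,-60],[0,0,-80],[0,0,-95],[0,0,-106],[0,0,-114],[0,0,-120],[0,0,-120],[0,0,-120]], "grip": [0.65,0.65,0.65,0.65,0.65,0.65,0.65,0.65,0.65,0.65]}}

```text
time_s: 8.2
tool_pos: [0.5531, -0.2616, 0.0138]
eef_rot: [0.702, 0.712, 0.0, 0.0]
ft_force: [0.3, -0.1, 0.5]
grip_width: 0.351
```

Call:
{"api": "carry_out", "payload": {"rot": [[0,0,0],[0,0,0],[0,0,0],[0,0,0],[0,0,0],[0,0,0],[0,0,0],[0,0,0],[0,0,0],[0,0,0]], "slide": [[0,8,0],[0,16,0],[0,20,0],[0,23,0],[0,26,0],[0,30,0],[0,35,0],[0,40,0],[0,45,0],[0,50,0]], "grip": [0.65,0.65,0.65,0.65,0.65,0.65,0.65,0.65,0.65,0.65]}}

```text
time_s: 9.2
tool_pos: [0.5527, -0.2111, 0.0132]
eef_rot: [0.702, 0.712, -0.0, -0.0]
ft_force: [0.1, -0.8, -0.3]
grip_width: 0.35
```

Call:
{"api": "carry_out", "payload": {"rot": [[0,0,0],[0,0,0],[0,0,0],[0,0,0],[0,0,0],[0,0,0],[0,0,0],[0,0,0],[0,0,0],[0,0,0]], "slide": [[0,5,0],[0,10,0],[0,15,0],[0,20,0],[0,25,0],[0,30,0],[0,35,0],[0,40,0],[0,45,0],[0,50,0]], "grip": [0.65,0.65,0.65,0.65,0.65,0.65,0.65,0.65,0.65,0.65]}}

```text
time_s: 10.2
tool_pos: [0.5527, -0.161, 0.0133]
eef_rot: [0.702, 0.712, -0.0, -0.0]
ft_force: [-0.8, 0.2, -1.6]
grip_width: 0.348
```

Call:
{"api": "carry_out", "payload": {"rot": [[0,0,0],[0,0,0],[0,0,0],[0,0,0],[0,0,0],[0,0,0],[0,0,0],[0,0,0],[0,0,0],[0,0,0]], "slide": [[0,5,0],[0,10,0],[0,15,0],[0,20,0],[0,25,0],[0,30,0],[0,33,0],[0,36,0],[0,38,0],[0,38,0]], "grip": [0.65,0.65,0.65,0.65,0.65,0.65,0.65,0.65,0.65,0.65]}}

```text
time_s: 11.2
tool_pos: [0.5528, -0.1231, 0.0133]
eef_rot: [0.702, 0.712, 0.0, -0.0]
ft_force: [0.0, -0.2, -0.3]
grip_width: 0.354
```

Run:
```python
from h import *
p=bot.grab_frame("top"); q=bot.grab_frame("scene"); s=bot.sense(); print(s["time_s"],s["tool_pos"],s["ft_force"])
a=cv2.resize(q["color"][130:270,160:300],None,fx=4,fy=4,interpolation=2); b=cv2.resize(p["color"][145:285,200:300],None,fx=4,fy=4,interpolation=2)
cv2.imwrite("pics/mid.png",cv2.resize(np.hstack([a,b])[:,:,::-1],None,fx=.8,fy=.8))
for t in (70,90): print(dial(p,(.552,s["tool_pos"][1]+.047),t))
print(timer([p],(.55,s["tool_pos"][1]+.047),.015),timer([q],(.55,s["tool_pos"][1]+.047),.015))
```

```text
11.3 [ 0.55281565 -0.12345192  0.01332327] [ 0.31229202 -0.9221533  -1.36142706]
(array([ 0.55106907, -0.07310531,  0.045     ]), array([257, 191,   9,  19, 104], dtype=int32))
(array([ 0.55179621, -0.07360404,  0.045     ]), array([256, 191,  11,  19, 124], dtype=int32))
(array([ 0.5587987 , -0.07285577, -0.10151777]), np.float64(-8.016124725341797)) (array([ 0.55945537, -0.07051239,  0.4388237 ]), np.float64(-7.0258708000183105))
```

View pics/mid.png

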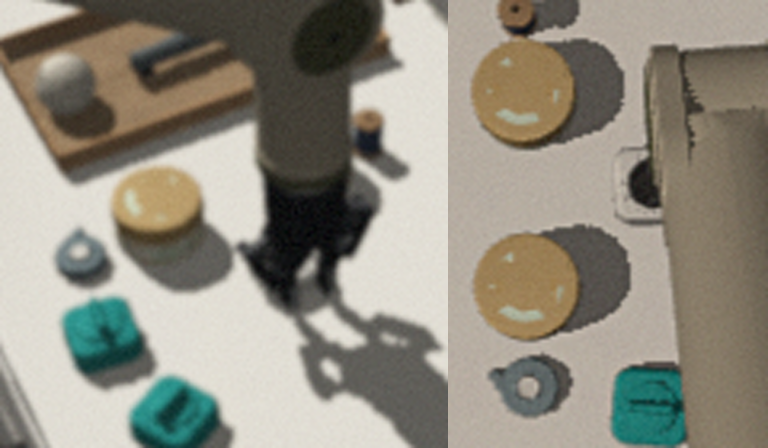

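Run:
```python
from h import *
p=bot.grab_frame("top"); im=p["color"].astype(int)
save(p,"gapc.png",(205,165,275,250),7)
for c in (256,258,260): print(c,im[184:222,c].mean(1).round().astype(int).tolist())
for c in (222,224,226): print(c,im[180:225,c,2].tolist())
```

```text
256 [171, 171, 171, 171, 172, 171, 171, 122, 152, 164, 160, 165, 165, 166, 150, 109, 92, 90, 77, 97, 111, 129, 129, 155, 168, 161, 164, 164, 171, 129, 91, 154, 174, 169, 172, 171, 175, 174]
258 [167, 170, 172, 171, 170, 171, 167, 114, 152, 163, 165, 166, 121, 67, 30, 18, 30, 36, 36, 24, 31, 24, 35, 77, 138, 166, 165, 167, 169, 121, 84, 122, 170, 176, 175, 169, 172, 172]
260 [176, 174, 173, 175, 171, 179, 171, 121, 153, 163, 164, 74, 30, 25, 33, 35, 36, 35, 29, 31, 40, 29, 28, 30, 55, 140, 161, 169, 166, 123, 77, 125, 172, 173, 170, 173, 171, 172]
222 [103, 152, 152, 141, 90, 82, 85, 90, 87, 40, 45, 92, 163, 160, 158, 160, 158, 160, 159, 162, 159, 165, 161, 158, 156, 161, 162, 160, 158, 158, 163, 164, 161, 160, 159, 160, 166, 163, 89, 71, 85, 84, 81, 83, 84]
224 [119, 152, 150, 135, 91, 85, 86, 93, 90, 41, 27, 79, 158, 163, 160, 162, 161, 158, 161, 157, 164, 161, 161, 158, 162, 159, 157, 158, 160, 160, 162, 164, 160, 164, 161, 167, 163, 129, 81, 84, 89, 83, 86, 84, 90]
226 [129, 153, 150, 110, 85, 85, 87, 91, 64, 30, 39, 76, 158, 160, 162, 157, 161, 160, 159, 158, 159, 160, 162, 164, 157, 157, 164, 162, 161, 164, 159, 160, 161, 167, 166, 160, 165, 156, 80, 75, 83, 79, 87, 82, 84]
```

View pics/gapc.png

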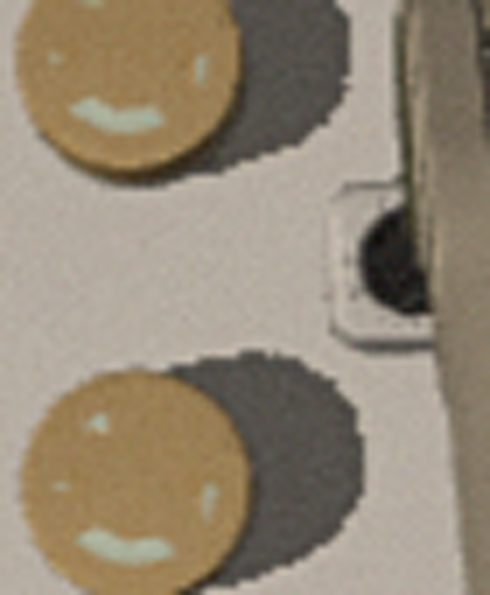

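Run:
```python
from h import *
p=bot.grab_frame("top"); q=bot.grab_frame("scene")
R=cv2.Rodrigues(np.array(p["rvec"],float))[0]; print("cam",-R.T@np.ravel(p["tvec"]))
for n,c,r,z in (("far lid edge",223,188.7,.048),("far base edge",223,191.7,0),("near lid edge",224,217.4,.05),("timer far top",258,190.9,.03),("timer near top",258,213,.03),("timer near base",258,215.2,0),("dial",260,201.5,.045)): print(n,ray(p,(c,r),z)[:2])
im=q["color"].copy()
# scene: overlay lid circles for gap hypothesis
for dx,col in ((0,(255,0,0)),):
    for s in (1,-1):
        t=np.linspace(0,6.28,60); c=np.array([.551-s*.0845,.032-s*.0013])
        for z in (.053,0.):
            cv2.polylines(im,[np.round(proj(q,np.c_[c[0]+.0455*np.cos(t),c[1]+.0455*np.sin(t),0*t+z])*8).astype(np.int32)],True,col,1,cv2.LINE_AA,3)
cv2.imwrite("pics/ov.png",cv2.resize(im[150:230,180:300,::-1],None,fx=6,fy=6,interpolation=2))
```

```text
cam [ 0.38990866 -0.05825558  1.34612808]
far lid edge [0.59008665 0.03109399]
far base edge [0.58880797 0.03450816]
near lid edge [0.51036202 0.02926303]
timer far top [ 0.58437173 -0.06546596]
timer near top [ 0.52235563 -0.06401572]
timer near base [ 0.51910358 -0.06400064]
dial [ 0.55252401 -0.0702002 ]
```

View pics/ov.png

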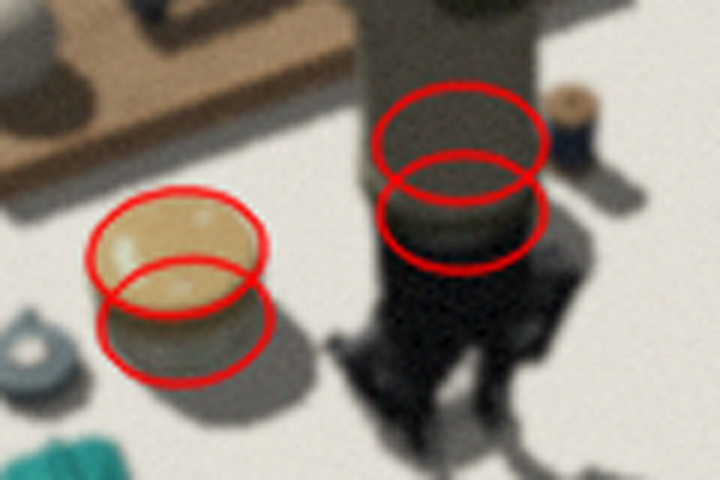

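Call:
{"api": "carry_out", "payload": {"rot": [[0,0,0],[0,0,0],[0,0,0],[0,0,0],[0,0,0],[0,0,0],[0,0,0],[0,0,0],[0,0,0],[0,0,0]], "slide": [[0,4,0],[0,8,0],[-0.2,13,0],[-0.3,18,0],[-0.5,23,0],[-0.6,28,0],[-0.7,33,0],[-0.8,38,0],[-0.9,43,0],[-1,48,0]], "grip": [0.65,0.65,0.65,0.65,0.65,0.65,0.65,0.65,0.65,0.65]}}

```text
time_s: 12.45
tool_pos: [0.5517, -0.075, 0.0133]
eef_rot: [0.702, 0.712, 0.0, -0.0]
ft_force: [-0.4, -0.8, -0.5]
grip_width: 0.349
```

Call:
{"api": "carry_out", "payload": {"rot": [[0,0,0],[0,0,0],[0,0,0],[0,0,0],[0,0,0],[0,0,0],[0,0,0],[0,0,0],[0,0,0],[0,0,0]], "slide": [[-0.1,4,0],[-0.2,8,0],[-0.3,12,0],[-0.3,16,0],[-0.4,20,0],[-0.5,24,0],[-0.6,28,0],[-0.7,32,0],[-0.8,36,0],[-0.8,40,0]], "grip": [0.65,0.65,0.65,0.65,0.65,0.65,0.65,0.65,0.65,0.65]}}

```text
time_s: 13.45
tool_pos: [0.551, -0.0351, 0.0133]
eef_rot: [0.702, 0.712, -0.0, -0.0]
ft_force: [1.0, -0.4, -0.1]
grip_width: 0.35
```

Run:
```python
from h import *
p=bot.grab_frame("top"); q=bot.grab_frame("scene"); s=bot.sense(); print(s["time_s"],s["tool_pos"],s["ft_force"])
a=cv2.resize(q["color"][110:220,160:290],None,fx=4,fy=4,interpolation=2); b=cv2.resize(p["color"][155:265,170:270],None,fx=4,fy=4,interpolation=2)
cv2.imwrite("pics/mid2.png",cv2.resize(np.hstack([a,b])[:,:,::-1],None,fx=.85,fy=.85))
print(dial(p,(.55,s["tool_pos"][1]+.05),80))
```

```text
13.55 [ 0.55094863 -0.03444363  0.01332268] [ 0.18691257  0.42476595 -0.48350388]
(array([0.57569619, 0.00549261, 0.045     ]), array([232, 193,   2,   3,   5], dtype=int32))
```

View pics/mid2.png

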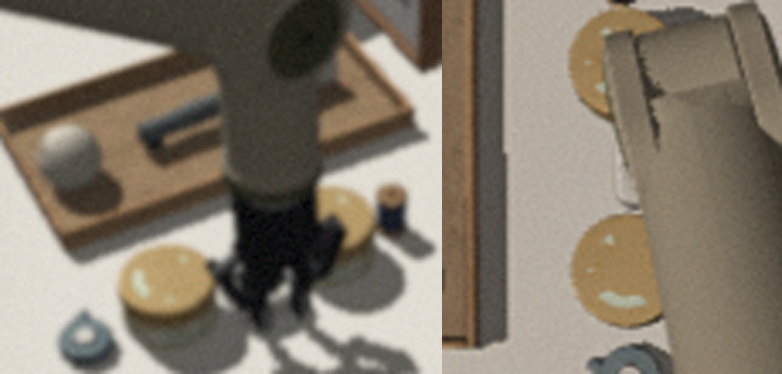

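Run:
```python
from h import *
q=bot.grab_frame("scene"); 
def ry(px,y):
    a,b=ray(q,px,0),ray(q,px,.1); return a+(b-a)*(y-a[1])/(b[1]-a[1])
for px,y in (((222.4,188.8),-.0345),((228,201),-.0345),((234,203),-.0345),((259.4,177.1),-.0345),((236,207),-.1235),((276,194),-.1235)): print(px,ry(px,y))
print(proj(q,[[.551,-.0345,.0133],[.551-.03,-.0345,.02],[.551+.03,-.0345,.02]]))
```

```text
(222.4, 188.8) [ 0.48764724 -0.0345      0.11363117]
(228, 201) [ 0.50210746 -0.0345      0.05283484]
(234, 203) [ 0.52156187 -0.0345      0.03372201]
(259.4, 177.1) [ 0.61208403 -0.0345      0.10456599]
(236, 207) [ 0.48995581 -0.1235      0.11823787]
(276, 194) [ 0.62080093 -0.1235      0.1069822 ]
[[242.68510431 204.12366669]
 [234.05868745 206.01936138]
 [251.05415885 199.40353328]]
```

Run:
```python
from h import *
q=bot.grab_frame("scene"); g=q["color"].astype(int).mean(2)
def ry(px,y):
    a,b=ray(q,px,0),ray(q,px,.1); return a+(b-a)*(y-a[1])/(b[1]-a[1])
print(np.percentile(g[170:200,230:250],[10,50,90]))
for r in range(183,210,2):
    xs=np.nonzero(g[r,215:275]<48)[0]+215
    if len(xs): print(r,xs.min(),xs.max(),"L",np.round(ry((xs.min(),r),-.0345)[[0,2]]*1000-[551,0]),"R",np.round(ry((xs.max()+1,r),-.0345)[[0,2]]*1000-[551,0]))
```

```text
[10.33333333 17.         55.        ]
183 230 259 L [-38. 126.] R [63. 78.]
185 230 260 L [-38. 118.] R [66. 68.]
187 231 258 L [-35. 108.] R [59. 62.]
189 227 257 L [-49. 106.] R [55. 55.]
191 224 256 L [-59. 102.] R [52. 48.]
193 225 251 L [-56.  92.] R [34. 47.]
195 227 250 L [-50.  80.] R [30. 40.]
197 228 249 L [-48.  70.] R [27. 33.]
199 230 249 L [-42.  58.] R [26. 24.]
201 232 249 L [-36.  46.] R [26. 15.]
203 234 237 L [-29.  34.] R [-16.  27.]
205 235 237 L [-27.  23.] R [-16.  18.]
```

Call:
{"api": "carry_out", "payload": {"rot": [[0,0,0],[0,0,0],[0,0,0],[0,0,0],[0,0,0],[0,0,0],[0,0,0],[0,0,0],[0,0,0],[0,0,0]], "slide": [[0,-5,0],[0,-10,0],[0,-10,0],[0,-10,0],[0,-10,0],[0,-10,0],[0,-10,0],[0,-10,0],[0,-10,0],[0,-10,0]], "grip": [0.65,0.65,0.9,0.9,0.9,0.9,0.9,0.9,0.9,0.9]}}

```text
time_s: 14.65
tool_pos: [0.5509, -0.0454, 0.0133]
eef_rot: [0.702, 0.712, -0.0, -0.0]
ft_force: [-0.4, -0.3, 0.4]
grip_width: 0.1
```

Run:
```python
from h import *
q=bot.grab_frame("scene"); g=q["color"].astype(int).mean(2); s=bot.sense(); print(s["tool_pos"],s["ft_force"],s["grip_width"]); y=s["tool_pos"][1]
def ry(px,y):
    a,b=ray(q,px,0),ray(q,px,.1); return a+(b-a)*(y-a[1])/(b[1]-a[1])
for r in range(185,212,2):
    xs=np.nonzero(g[r,215:275]<48)[0]+215
    if len(xs): print(r,xs.min(),xs.max(),"L",np.round(ry((xs.min(),r),y)[[0,2]]*1000-[551,0]),"R",np.round(ry((xs.max()+1,r),y)[[0,2]]*1000-[551,0]))
```

```text
[ 0.55094501 -0.04540875  0.01325407] [0.4220971  0.07624621 0.31030658] 0.10049960738144831
185 231 261 L [-39. 128.] R [64. 78.]
187 231 259 L [-40. 120.] R [57. 73.]
189 231 258 L [-40. 111.] R [53. 66.]
191 229 257 L [-47. 106.] R [50. 59.]
193 227 255 L [-54. 101.] R [43. 53.]
195 227 250 L [-55.  93.] R [25. 53.]
197 229 248 L [-49.  81.] R [18. 47.]
199 231 248 L [-43.  69.] R [18. 38.]
201 234 249 L [-33.  55.] R [21. 28.]
203 238 248 L [-21.  40.] R [17. 20.]
205 239 247 L [-18.  29.] R [13. 13.]
207 241 241 L [-11.  16.] R [-8. 14.]
```

Call:
{"api": "carry_out", "payload": {"rot": [[0,0,0],[0,0,0],[0,0,0],[0,0,0],[0,0,0],[0,0,0],[0,0,0],[0,0,0],[0,0,0],[0,0,0]], "slide": [[0,2,4],[0,5,4],[0,8,4],[-0.1,11,4],[-0.1,15,4],[-0.2,20,4],[-0.3,25,4],[-0.3,30,4],[-0.4,35,4],[-0.5,40,4]], "grip": [0.9,0.9,0.9,0.9,0.9,0.9,0.9,0.9,0.9,0.9]}}

```text
time_s: 15.7
tool_pos: [0.5504, -0.005, 0.0172]
eef_rot: [0.702, 0.712, -0.0, -0.0]
ft_force: [-0.0, -0.0, 1.4]
grip_width: 0.102
```

Call:
{"api": "carry_out", "payload": {"rot": [[0,0,0],[0,0,0],[0,0,0],[0,0,0],[0,0,0],[0,0,0],[0,0,0],[0,0,0],[0,0,0],[0,0,0]], "slide": [[0,5,0],[-0.1,10,0],[-0.2,15,0],[-0.3,20,0],[-0.4,25,0],[-0.5,30,0],[-0.5,35,0],[-0.6,40,0],[-0.7,44,0],[-0.8,47,0]], "grip": [0.9,0.9,0.9,0.9,0.9,0.9,0.9,0.9,0.9,0.9]}}

```text
time_s: 16.7
tool_pos: [0.5496, 0.0421, 0.0173]
eef_rot: [0.702, 0.712, 0.0, -0.0]
ft_force: [0.2, -1.1, -0.4]
grip_width: 0.099
```

Run:
```python
from h import *
p=bot.grab_frame("top"); q=bot.grab_frame("scene"); s=bot.sense(); print(s["time_s"],s["tool_pos"],s["ft_force"])
a=cv2.resize(q["color"][90:200,150:280],None,fx=4,fy=4,interpolation=2); b=cv2.resize(p["color"][155:265,165:255],None,fx=4,fy=4,interpolation=2)
cv2.imwrite("pics/mid3.png",cv2.resize(np.hstack([a,b])[:,:,::-1],None,fx=.88,fy=.88))
```

```text
16.8 [0.5496016  0.0423208  0.01730535] [ 0.03311541 -0.40784135  0.68233177]
```

View pics/mid3.png

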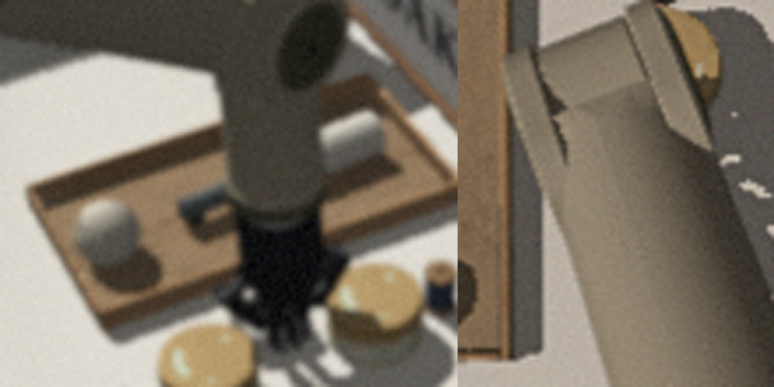

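Call:
{"api": "carry_out", "payload": {"rot": [[0,0,0],[0,0,0],[0,0,0],[0,0,0],[0,0,0],[0,0,0],[0,0,0],[0,0,0],[0,0,0],[0,0,0]], "slide": [[0,3,0],[0,6,0],[-0.1,9,0],[-0.1,12,0],[-0.2,15,0],[-0.2,18,0],[-0.3,20,0],[-0.3,22,0],[-0.3,24,0],[-0.3,25.5,0]], "grip": [0.9,0.9,0.9,0.9,0.9,0.9,0.9,0.9,0.9,0.9]}}

```text
time_s: 17.8
tool_pos: [0.5493, 0.0672, 0.0173]
eef_rot: [0.702, 0.712, -0.0, -0.0]
ft_force: [-0.7, -0.7, -0.4]
grip_width: 0.095
```

Call:
{"api": "carry_out", "payload": {"rot": [[0,0,0],[0,0,0],[0,0,0],[0,0,0],[0,0,0],[0,0,0],[0,0,0],[0,0,0],[0,0,0],[0,0,0]], "slide": [[0,0.5,0],[0,1,0],[0,1.5,0],[0,2,0],[0,2.5,0],[0,3,0],[0,3.5,0],[0,4,0],[0,4.5,0],[0,5,0]], "grip": [0.9,0.9,0.9,0.9,0.9,0.9,0.9,0.9,0.9,0.9]}}

```text
time_s: 18.8
tool_pos: [0.5493, 0.0721, 0.0173]
eef_rot: [0.702, 0.712, -0.0, -0.0]
ft_force: [-0.5, -0.0, -0.9]
grip_width: 0.1
```

Call:
{"api": "carry_out", "payload": {"rot": [[0,0,0],[0,0,0],[0,0,0],[0,0,0],[0,0,0],[0,0,0],[0,0,0],[0,0,0],[0,0,0],[0,0,0]], "slide": [[0,0.4,0],[0,0.8,0],[0,1.2,0],[0,1.6,0],[0,2,0],[0,2.4,0],[0,2.8,0],[0,3,0],[0,3,0],[0,3,0]], "grip": [0.9,0.9,0.9,0.9,0.9,0.9,0.9,0.9,0.9,0.9]}}

```text
time_s: 19.8
tool_pos: [0.5493, 0.0751, 0.0173]
eef_rot: [0.702, 0.712, 0.0, -0.0]
ft_force: [0.2, -0.1, -0.1]
grip_width: 0.102
```

Run:
```python
from h import *
for i in range(4):
    q=bot.grab_frame("scene"); s=bot.sense(); print(s["tool_pos"],s["ft_force"])
```

```text
[0.54934564 0.07512415 0.01728845] [ 0.41031084 -0.55998912  0.13454579]
[0.54933962 0.07510105 0.01728661] [ 0.48299524 -0.55520698 -0.08445862]
[0.54936064 0.07513649 0.01728901] [-0.30124013  0.32732757 -0.05979904]
[0.54935396 0.07513361 0.01727457] [-0.1819425   0.59183051 -0.39107974]
```

Call:
{"api": "carry_out", "payload": {"rot": [[0,0,0],[0,0,0],[0,0,0],[0,0,0],[0,0,0],[0,0,0],[0,0,0],[0,0,0],[0,0,0],[0,0,0]], "slide": [[0,0.3,0],[0,0.6,0],[0,0.9,0],[0,1.2,0],[0,1.5,0],[0,1.7,0],[0,1.9,0],[0,2.1,0],[0,2.3,0],[0,2.5,0]], "grip": [0.9,0.9,0.9,0.9,0.9,0.9,0.9,0.9,0.9,0.9]}}

```text
time_s: 21.0
tool_pos: [0.5493, 0.0776, 0.0173]
eef_rot: [0.702, 0.712, -0.0, -0.0]
ft_force: [-0.3, -0.7, -0.5]
grip_width: 0.099
```

Call:
{"api": "carry_out", "payload": {"rot": [[0,0,0],[0,0,0],[0,0,0],[0,0,0],[0,0,0],[0,0,0],[0,0,0],[0,0,0],[0,0,0],[0,0,0]], "slide": [[0,0.2,0],[0,0.4,0],[0,0.6,0],[0,0.8,0],[0,1,0],[0,1.2,0],[0,1.4,0],[0,1.6,0],[0,1.8,0],[0,2,0]], "grip": [0.9,0.9,0.9,0.9,0.9,0.9,0.9,0.9,0.9,0.9]}}

```text
time_s: 22.0
tool_pos: [0.5494, 0.0796, 0.0173]
eef_rot: [0.702, 0.712, -0.0, -0.0]
ft_force: [-0.3, -1.1, 0.5]
grip_width: 0.098
```

Call:
{"api": "carry_out", "payload": {"rot": [[0,0,0],[0,0,0],[0,0,0],[0,0,0],[0,0,0],[0,0,0],[0,0,0],[0,0,0],[0,0,0],[0,0,0]], "slide": [[0,0.2,0],[0,0.4,0],[0,0.6,0],[0,0.8,0],[0,1,0],[0,1.2,0],[0,1.4,0],[0,1.6,0],[0,1.8,0],[0,2,0]], "grip": [0.9,0.9,0.9,0.9,0.9,0.9,0.9,0.9,0.9,0.9]}}

```text
time_s: 23.0
tool_pos: [0.5494, 0.0816, 0.0173]
eef_rot: [0.702, 0.712, 0.0, -0.0]
ft_force: [0.4, -1.3, -0.1]
grip_width: 0.098
```

Call:
{"api": "carry_out", "payload": {"rot": [[0,0,0],[0,0,0],[0,0,0],[0,0,0],[0,0,0],[0,0,0],[0,0,0],[0,0,0],[0,0,0],[0,0,0]], "slide": [[0,-5,0],[0,-15,0],[0,-25,0],[0,-25,35],[0,-25,75],[0,-25,115],[0,-60,120],[0,-105,120],[0,-150,120],[0,-190,120]], "grip": [0.9,0.9,0.9,0.9,0.9,0.9,0.9,0.9,0.9,0.9]}}

```text
time_s: 24.0
tool_pos: [0.5488, -0.1122, 0.1375]
eef_rot: [0.703, 0.711, -0.0, 0.0]
ft_force: [0.6, 0.2, -0.1]
grip_width: 0.1
```

Run:
```python
from h import *
p=bot.grab_frame("top"); q=bot.grab_frame("scene"); s=bot.sense(); print(s["time_s"],s["tool_pos"])
print(dial(p,(.549,.125),80)); print(timer([p],(.549,.124),.01),timer([q],(.549,.124),.01))
a=cv2.resize(q["color"][100:190,160:280],None,fx=4.5,fy=4.5,interpolation=2); b=cv2.resize(p["color"][165:255,170:235],None,fx=4.5,fy=4.5,interpolation=2)
cv2.imwrite("pics/end1.png",cv2.resize(np.hstack([a,b])[:,:,::-1],None,fx=.95,fy=.95))
```

```text
24.1 [ 0.54810543 -0.1179092   0.13688083]
(array([0.54896719, 0.11986756, 0.045     ]), array([184, 197,  16,  16, 203], dtype=int32))
(array([0.5520514 , 0.12383138, 0.05913721]), np.float64(-26.573171615600586)) (array([0.54925184, 0.12614377, 0.13264124]), np.float64(-27.172378540039062))
```

View pics/end1.png

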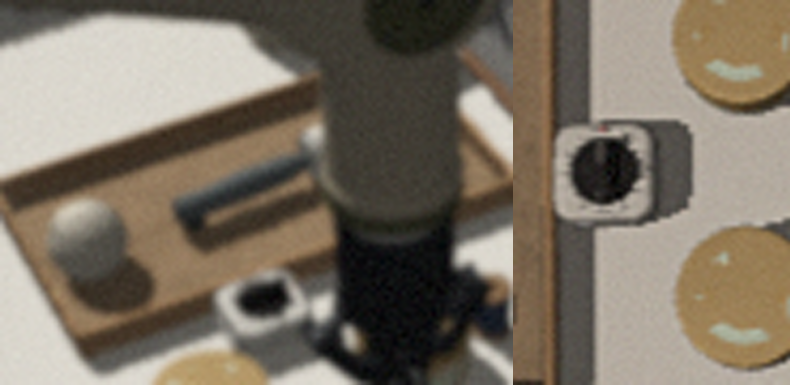

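Run:
```python
from h import *
p=bot.grab_frame("top"); im=p["color"].astype(int)
for r in range(190,224,3): print(r,[f"{a.mean():.0f}/{a.max()-a.min()}" for a in im[r,174:190]])
print(proj(p,[[.55,.1575,.028],[.55,.1575,0],[.58,.1575,.03],[.52,.157,.03]]))
```

```text
190 ['104/49', '99/50', '106/54', '113/59', '95/54', '53/38', '56/18', '70/9', '82/9', '74/10', '75/12', '83/6', '79/9', '79/11', '147/20', '171/20']
193 ['104/51', '101/51', '107/58', '117/61', '100/58', '52/38', '61/12', '73/10', '76/9', '76/11', '72/5', '74/10', '71/7', '77/8', '122/16', '146/18']
196 ['100/46', '98/46', '107/49', '113/64', '92/55', '63/34', '103/17', '154/18', '167/21', '164/19', '164/21', '161/18', '168/20', '166/23', '169/20', '166/20']
199 ['92/44', '92/44', '103/51', '110/62', '97/56', '92/29', '153/21', '167/20', '159/23', '164/22', '148/19', '95/10', '48/10', '31/4', '24/5', '52/7']
202 ['98/46', '99/46', '102/56', '107/66', '100/55', '113/27', '167/22', '177/23', '165/20', '119/17', '57/6', '19/11', '27/7', '31/5', '39/4', '49/6']
205 ['99/47', '94/46', '103/51', '105/61', '98/57', '114/29', '159/22', '150/17', '134/14', '88/11', '28/9', '22/4', '30/6', '35/4', '25/8', '30/12']
208 ['102/48', '98/46', '97/51', '106/66', '97/56', '119/25', '165/19', '166/19', '163/17', '137/14', '74/10', '36/6', '22/5', '30/5', '29/3', '26/6']
211 ['104/48', '104/48', '104/54', '106/64', '94/56', '117/26', '165/23', '170/20', '167/23', '168/22', '164/23', '146/18', '104/11', '57/9', '34/2', '29/10']
214 ['99/45', '99/46', '90/43', '98/58', '87/60', '70/29', '132/17', '172/22', '173/23', '159/21', '166/19', '166/19', '164/22', '168/23', '166/22', '154/18']
217 ['101/45', '97/47', '89/41', '97/55', '94/61', '69/38', '58/17', '73/13', '72/8', '79/11', '85/10', '103/7', '112/5', '109/5', '91/4', '72/7']
220 ['102/45', '101/48', '92/48', '98/54', '103/58', '66/40', '57/19', '71/14', '77/9', '84/8', '80/7', '78/7', '78/11', '78/10', '78/13', '147/17']
223 ['89/44', '103/42', '90/43', '97/51', '99/61', '70/38', '54/17', '74/10', '78/10', '81/8', '80/12', '84/8', '79/9', '77/9', '81/9', '144/18']
[[178.61981128 204.97678133]
 [180.21380859 206.12419862]
 [178.50555997 194.26423053]
 [178.68901835 215.58298153]]
```

Call:
{"api": "carry_out", "payload": {"rot": [[0,0,0],[0,0,0],[0,0,0],[0,0,0],[0,0,0],[0,0,0],[0,0,0],[0,0,0],[0,0,0],[0,0,0]], "slide": [[0,40,0],[0,85,0],[0,130,0],[0,160,0],[0,160,0],[0,160,0],[0,160,0],[0,160,0],[0,160,0],[0,160,0]], "grip": [0.9,0.9,0.9,0.9,0.9,0.9,0.9,0.9,0.9,0.9]}}

```text
time_s: 25.15
tool_pos: [0.5494, 0.0508, 0.1373]
eef_rot: [0.703, 0.712, -0.0, -0.0]
ft_force: [0.7, 0.4, 0.3]
grip_width: 0.099
```

Call:
{"api": "carry_out", "payload": {"rot": [[0,0,0],[0,0,0],[0,0,0],[0,0,0],[0,0,0],[0,0,0],[0,0,0],[0,0,0],[0,0,0],[0,0,0]], "slide": [[0,0,-25],[0,0,-50],[0,0,-75],[0,0,-95],[0,0,-110],[0,0,-120],[0,3,-122],[0,10,-122],[0,18,-122],[0,24,-122]], "grip": [0.9,0.9,0.9,0.9,0.9,0.9,0.9,0.9,0.9,0.9]}}

```text
time_s: 26.15
tool_pos: [0.55, 0.0771, 0.0163]
eef_rot: [0.702, 0.712, 0.001, 0.0]
ft_force: [-0.1, 0.9, -0.9]
grip_width: 0.1
```

Call:
{"api": "carry_out", "payload": {"rot": [[0,0,0],[0,0,0],[0,0,0],[0,0,0],[0,0,0],[0,0,0],[0,0,0],[0,0,0],[0,0,0],[0,0,0]], "slide": [[0,2,0],[0,4,0],[0,5,0],[0,6,0],[0,6.5,0],[0,7,0],[0,7.4,0],[0,7.8,0],[0,7.8,0],[0,7.8,0]], "grip": [0.9,0.9,0.9,0.9,0.9,0.9,0.9,0.9,0.9,0.9]}}

```text
time_s: 27.15
tool_pos: [0.5494, 0.0819, 0.0153]
eef_rot: [0.703, 0.712, -0.001, 0.0]
ft_force: [-1.5, -5.4, 1.7]
grip_width: 0.102
```

Call:
{"api": "carry_out", "payload": {"rot": [[0,0,0],[0,0,0],[0,0,0],[0,0,0],[0,0,0],[0,0,0],[0,0,0],[0,0,0],[0,0,0],[0,0,0]], "slide": [[0,-2,0],[0,-8,0],[0,-18,0],[0,-28,0],[0,-28,35],[0,-28,75],[0,-28,115],[0,-55,122],[0,-100,122],[0,-145,122]], "grip": [0.9,0.9,0.9,0.9,0.9,0.9,0.9,0.9,0.9,0.9]}}

```text
time_s: 28.15
tool_pos: [0.5495, -0.0632, 0.1381]
eef_rot: [0.702, 0.713, 0.0, 0.001]
ft_force: [0.8, -0.5, -0.9]
grip_width: 0.1
```

Call:
{"api": "carry_out", "payload": {"rot": [[0,0,0],[0,0,0],[0,0,0],[0,0,0],[0,0,0],[0,0,0],[0,0,0],[0,0,0],[0,0,0],[0,0,0]], "slide": [[0,-40,10],[0,-80,20],[0,-120,30],[0,-160,40],[0,-190,50],[0,-200,50],[0,-200,50],[0,-200,50],[0,-200,50],[0,-200,50]], "grip": [0.9,0.9,0.9,0.9,0.9,0.9,0.9,0.9,0.9,0.9]}}

```text
time_s: 29.15
tool_pos: [0.5496, -0.2598, 0.1871]
eef_rot: [0.701, 0.713, 0.0, -0.0]
ft_force: [-0.2, 0.8, 0.0]
grip_width: 0.098
```

Run:
```python
from h import *
p=bot.grab_frame("top"); q=bot.grab_frame("scene"); s=bot.sense(); print(s["time_s"],s["tool_pos"],s["ft_force"]); im=p["color"].astype(int)
for r in range(196,217,3): print(r,[f"{a.mean():.0f}/{a.max()-a.min()}" for a in im[r,176:184]])
print(dial(p,(.549,.125),80)); print(timer([p,q],(.549,.124),.01))
a=cv2.resize(q["color"][100:190,160:280],None,fx=4,fy=4,interpolation=2); b=cv2.resize(p["color"][150:240,170:248],None,fx=4,fy=4,interpolation=2)
cv2.imwrite("pics/end2.png",np.hstack([a,b])[:,:,::-1])
for k in("sewing_tape","spool_1","laundry_marker"): print(k,[np.round(ray(p,d["pixel"],.02)[:2],3).tolist() for d in bot.boxes_of(k,p)[:3]])
```

```text
29.25 [ 0.54960244 -0.26045689  0.18724912] [-0.14486874 -0.53052762  0.60454148]
196 ['101/50', '108/62', '87/55', '63/31', '120/16', '157/18', '163/19', '162/21']
199 ['98/50', '108/62', '95/54', '112/29', '157/22', '163/22', '159/21', '161/21']
202 ['100/52', '108/67', '97/53', '116/26', '160/19', '166/20', '145/17', '91/12']
205 ['97/49', '109/59', '96/54', '111/27', '152/20', '164/20', '149/16', '88/11']
208 ['97/51', '108/59', '90/58', '122/28', '168/20', '158/19', '148/20', '126/15']
211 ['97/56', '106/63', '98/54', '147/21', '175/20', '164/21', '157/22', '159/21']
214 ['86/42', '93/55', '95/58', '70/27', '134/11', '173/21', '165/23', '157/21']
(array([0.54905463, 0.12023418, 0.045     ]), array([184, 197,  16,  16, 199], dtype=int32))
(array([0.55094857, 0.12669437, 0.1853154 ]), np.float64(-50.29165267944336))
sewing_tape [[0.386, 0.035]]
spool_1 [[0.708, 0.035]]
laundry_marker [[0.627, -0.493], [0.556, 0.269]]
```

View pics/end2.png

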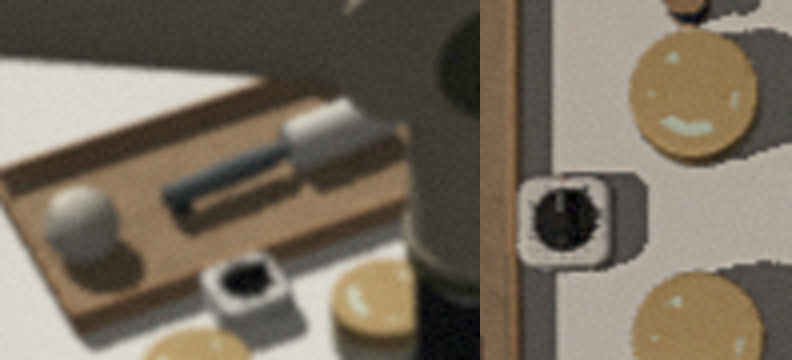

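Run:
```python
from h import *
p=bot.grab_frame("top"); old=cv2.imread("pics/top0.png"); new=cv2.resize(p["color"][:,:,::-1],None,fx=1.5,fy=1.5,interpolation=cv2.INTER_CUBIC)
g=[cv2.cvtColor(i,cv2.COLOR_BGR2GRAY) for i in(old,new)]
for n,(x0,y0,x1,y1) in dict(tape=(315,380,360,418),spool1=(320,208,350,238),turq1=(372,382,420,432),ball_roller=(160,215,265,382),jars=(308,235,365,380)).items():
    r=cv2.matchTemplate(g[1],g[0][y0:y1,x0:x1],cv2.TM_CCOEFF_NORMED); m=cv2.minMaxLoc(r); print(n,np.subtract(m[3],(x0,y0)),round(m[1],3))
bot.sign_off(); print("done")
```

```text
tape [0 0] 0.998
spool1 [0 0] 0.998
turq1 [0 0] 0.997
ball_roller [0 0] 0.994
jars [1 0] 0.862
the job is handed in; nothing more can be done
done
```

The wind-up timer now stands upright against the tray's long side, and the job is handed in with the hand clear. It took about 29 s of the 72 s.

I first pushed the timer about 40 mm away from the robot, turning it square to the gap. I then pushed it left between the jars with the fingertips. Partway through I backed off and closed the fingers further, because at their first spacing they might have rubbed the jar lids.

**Contact with the tray:** The first push ended without a clear contact force, and the picture suggested a gap of about 1 mm. I went back in and pushed until the fingers felt about 5 N, then withdrew. The last picture shows the timer upright and parallel to the tray.

**Other things:** The tape measure, the spool beyond the far jar, the nearer-left turquoise look-alike and the things in the tray matched the first picture with no shift. I did not compare the marker, the spool on the right and the other look-alike this way; the hand never touched down near the first two, but it did come down beside that look-alike.

**Checks that disagreed:**
- **Timer position:** My outline fit gave a turn of 0.19 rad, which the straight edge in the picture contradicts, so I did not trust it. The centre came out 120 mm to the left from the dial but about 127 mm from the outline fit. A centre at about 124 mm would mean contact.
- **Jars:** The picture match for the jar area was weaker (0.86, with a shift of under 1 camera pixel). I put this down to the arm's shadow, since the jars are fixed, but did not confirm it.
- **Tape measure:** The detection network put it about 1 cm from its first reading, but the direct picture match showed no movement.

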